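Blow-off boom over a raised bowl

TASK

Get the air blow-off ready over the copper bowl: first open the air valve to half open (its lever at 45 degrees, midway between across the pipe and along it), then press the catch button on the boom's sleeve fully down, and after that take the nozzle boom by its grip tab and pull it out past its first stop to the second stop, right to the end. A spring draws the boom back in, so finish while still holding the tab there, with the valve left half open and the button left down; do not disturb the tools lying around.

Things in the scene. Friction and masses are not known exactly. Their poses are not given: they have to be found in the camera images.
- valve_base: Air valve fixed on the bench: an upside-down U of copper pipe (18 mm thick, pipe axis along local y, 105 mm wide, 93 mm high) with a brass ball valve in its middle, on a 70 x 150 mm plate. Origin: centre of the plate's underside, on the bench; the lever's turning axis stands vertically above it.
- valve_handle (a joint): Angle of the valve lever in rad: 0 = closed, lever square to the pipe, pointing along the base's local -x (roughly at the robot); pi/2 = fully open, lever along the pipe, pointing along local +y. Grows clockwise seen from above. Half open is 0.785 (45 degrees). It starts closed or a little open (up to 0.4), turns stiffly (0.15 N m) and stays where left.
- valve_hinge (a point): Point on the vertical turning axis of the valve lever, at the lever's mid-height, 140 mm above the bench.
- valve_grip (a point): Grip point on the valve lever: 75 mm out from the turning axis, mid-height, 140 mm above the bench. The lever is a plain steel bar on edge, 110 mm long from axis to tip, 14 mm thick, 24 mm high (128 to 152 mm above the bench). Local -x points out along the lever. Only the pipe (top at 104 mm) lies below.
- boom_stand: Blow-off stand fixed on the bench: plate 90 x 400 x 8 mm, two posts, and a level steel sleeve (32 mm thick, axis 90 mm up) from its mouth at local y = 0 to y = +185 mm. The boom slides out of the mouth along local -y. A copper bowl (84 mm across, top 54 mm up) is fixed at local y = -155 mm: at the second stop the nozzle is over it. Origin: on the bench below the mouth.
- catch_button (a joint): How far the catch button is pressed down, in m: 0 = up, 0.010 = fully down. It takes about 3 N, does not spring back and stays down. While it is up, the boom is locked after 1.5 mm of play; once it is pressed more than about 7 mm the boom is free.
- button_top (a point): Centre of the top face of the catch button: a plain upright steel button 26 mm across, on a 36 mm collar on top of the sleeve, 55 mm behind the sleeve's mouth. Its top is 128 mm above the bench when up, 118 mm when down; the collar's top is at 114 mm.
- boom_travel (a joint): How far the boom is pulled out of the sleeve, in m: 0 = home (start), 0.120 = second stop, a hard end. The first stop is a spring click: resistance rises by about 4 N from 50 mm, and it is passed at about 62 mm. A return spring pulls the boom in all along, 2 N at home, 4.4 N at the second stop.
- grip_tab (a point): Upright black grip tab on the nozzle block at the boom's outer end: 36 mm wide across the boom, 14 mm thick along it (local y), 50 mm high. Origin: its centre, 145 mm above the bench; 35 mm in front of the sleeve's mouth at home, 155 mm at the second stop. Pull along its local -y. Higher than the sleeve: fingers can close on its two wide faces from above, along the boom.
- hammer: Loose smith's hammer lying on the bench beyond the work; leave it alone.
- dome_stake: Loose steel mushroom stake, 72 mm across, 86 mm high, standing on the bench; leave it alone.
- cone_mandrel: Loose steel cone on a foot 80 mm across, 143 mm high, standing on the bench; leave it alone.
- boom: The sliding boom: an 18 mm aluminium rod with a square nozzle block and the grip tab at its outer end, all one part. Origin: on the rod's axis, 90 mm above the bench, right in the sleeve's mouth when home; it moves along its local -y when pulled out.
Mind the look-alikes: they are no part of the job. There is more than one size of the valve_base; the job needs the middle-sized.

How it is judged:
By the outcome, as a careful person would: the job done as asked, in the order asked, and still so for the second after the job is handed in, while the arm keeps its last pose, push and grip.
It also fails if it takes over 51 s, if anything falls off the work surface, if the arm or the gripper's body presses on something with over 40 N, if the wrist force passes 120 N, or if a joint passes its speed limit or range.

ROBOT

A 7-joint arm with a two-finger parallel gripper is mounted at the origin on the work surface. World frame = base frame: x ahead of the robot, y to its left, z up, the work surface at z = 0. Lengths are in m, angles in rad, forces in N, time in s.
With the tool pointing down it reaches from about 0.4 to 0.875 m from the base axis. Payload 4.4 kg.
Tool frame: the origin (TCP) lies midway between the tips of the shut fingers; the grasp point (between the pads) lies 19 mm behind it; z points along the fingers, y is the line along which they close (so a half turn about z gives the same grasp; the last joint's range is limited). The gripper opens to 85 mm and grips with 20 to 120 N. Pads are 22 mm wide; open, the fingers measure 114 mm over their backs; the gripper's body (76 mm by 85 mm) begins 54 mm behind the grasp point. The pads swing forward as they close: fully open they stand 13 mm farther back than shut.
Start: joints at [1.28, 0.628, 0.038, 1.517, -0.027, 0.996, -0.02], TCP at [0.145, -0.634, 0.231] pointing down, gripper open.
Joint ranges: [-3.06, 3.06], [-0.37, 2.12], [-1.25, 1.32], [0.18, 2.47], [-1.1, 4.24], [0.23, 1.98], [-2.94, 2.94]. Speed limits (rad/s): [2.57, 2.57, 3.14, 3.14, 3.14, 3.14, 3.14].

INTERFACE

Orientations are given as a unit quaternion [x, y, z, w].
In Python, from workcell import env gives the robot as it stands.
- The arm moves only by the tool servo_tool, never from a script. Its argument "steps" is a list of rows, each a list of 7 numbers: the finger opening in cm, from 0 to 8.54, then the shift along the tool's x, y, z in cm, then the turn, a rotation vector about the tool's x, y, z in rad. In form: [[gripper, tx, ty, tz, ax, ay, az], ...]. A call has 1 to 20 rows; each row shifts and turns the commanded pose from where the row before left it, along the tool's axes as they then stand; what a row does not reach is not made up. A row lasts 1/8 s, in which the tool goes at most 62.5 mm and 10.7 degrees, less where a joint would pass 70% of its speed; a pose out of reach is approached as far as the arm can. A call is refused whole if a number of a shift passes 6.25 or a number of a turn 0.188, either way. A call with a gripper value outside its range is refused whole. The fingers move at their own pace and stop on an object; "squeeze" is the grip in N (left out, the last holds). Time passes only in rows, so rows that do not move let the fingers close. It gives the time, the measured TCP pose, the force, the opening and the grip force at its end, in the units of the state.
- env.get_state(): the state, without advancing time (a new reading comes with each control period).
- env.camera(name): name is "scene" or "top" or "wrist"; returns the picture (480x640x3 uint8, red, green, blue); there is no depth.
- env.calibration(name): a dict with "intrinsics" (3x3 intrinsics, pixels), "k1" (the pictures are not rectified: a ray, as slopes to the right and down, at radius r is drawn at 1 + k1 r^2 times it, then the intrinsics apply), "R" (3x3) and "t" (3): a world point X has camera coordinates R X + t; the wrist camera has in their place "mount" (4x4, takes a point from camera to tool coordinates, whose origin is the TCP and whose axes are the flange's). Camera axes: x right, y down, z forward; pixel columns grow to the right and rows downward; lengths in m; the calibration is good to about 2 mm. A picture is of the moment at which its call begins: read the wrist's pose just before it. calibration takes no time and is no camera call.
- env.hand_in(): hands the job in; it is judged then, once.
The state is a dict: "clock": time; "joint_positions": joint angles; "joint_velocities": joint speeds; "joint_efforts": joint torques, N m; "tcp_pos": TCP position; "eef_rot": TCP orientation; "force": force on the tool from outside, world axes, zero at the start; "ft_torque": the same for the moment, N m; "finger_gap": finger opening in m; "grasp_force": force on a finger pad.
Only numpy, scipy, OpenCV 4.12 (cv2) and the standard library are available. Lean on these libraries where they do the work, as an engineer would, in place of code of your own. Each camera call takes 0.05 s, during which the arm holds its last target. There are 200 camera calls.

## Working session

There is one attempt and no reset: what is moved stays moved. The work goes in short steps, Python scripts to look and compute and a tool call to move; the robot and the scene stay as the last step left them, time stands still between calls to the robot, and variables do not carry over. Pictures are saved under pics/ and viewed, at most 10 in all, crops included, and the job is handed in when it is done.

Besides the shell and the picture viewer there is one more tool, called after "Call:" by a JSON object that holds its "op" and its "data". servo_tool: Moves the arm, as the interface text tells. Its arguments: {"type":"object","properties":{"steps":{"type":"array"},"squeeze":{"type":"number"}},"required":["steps"]}

```bash
mkdir -p pics; ls; python3 - <<'E'
from workcell import env
import cv2,numpy as np
for n in ("scene","top"):
    cv2.imwrite(f"pics/{n}0.png",env.camera(n)[:,:,::-1])
    print(n,env.calibration(n))
print(env.calibration("wrist"))
s=env.get_state();print(s)
E
```

```text
pics
scene {'intrinsics': array([[506.00836581,   0.        , 318.70680259],
       [  0.        , 506.00836581, 244.0952866 ],
       [  0.        ,   0.        ,   1.        ]]), 'k1': -0.029613011522088752, 'R': array([[-0.25444737,  0.9670626 ,  0.0068171 ],
       [ 0.5406178 ,  0.14808167, -0.82813297],
       [-0.8018659 , -0.20703081, -0.56049025]]), 't': array([ 0.14189458, -0.20591198,  1.65777105])}
top {'intrinsics': array([[501.97129889,   0.        , 317.60825356],
       [  0.        , 501.97129889, 231.95375679],
       [  0.        ,   0.        ,   1.        ]]), 'k1': -0.08105496530864338, 'R': array([[-0.02524107, -0.9996421 , -0.00886358],
       [-0.99212209,  0.02613752, -0.1225177 ],
       [ 0.12270553,  0.00570127, -0.99242675]]), 't': array([-0.00818808,  0.54071443,  1.09245034])}
{'intrinsics': array([[427.81479282,   0.        , 315.84608448],
       [  0.        , 427.81479282, 240.63110634],
       [  0.        ,   0.        ,   1.        ]]), 'k1': -0.10160399765443656, 'mount': array([[-1.34160359e-04, -9.59343152e-01, -2.82242270e-01,
         7.265
[... 308 characters left out ...]
([ 1.28025489,  0.62921814,  0.03847606,  1.51827793, -0.02700028,
        0.99628295, -0.01999155]), 'joint_velocities': array([-0.00058339, -0.00174502, -0.00012719, -0.0021366 ,  0.00030028,
       -0.00174863, -0.00020472]), 'joint_efforts': array([ 2.62288326e-03, -5.64530039e+01,  1.23046797e+00, -1.93971884e+01,
        1.13579485e-02,  5.47571879e-03,  3.10499786e-06]), 'tcp_pos': array([ 0.1447435 , -0.63310904,  0.23050143]), 'eef_rot': array([ 9.93693673e-01,  1.12125772e-01, -1.09909502e-04, -8.26510011e-04]), 'force': array([-0.54366724,  0.05342926,  0.25719858]), 'ft_torque': array([ 0.01910527,  0.04213896, -0.00931928]), 'grasp_force': 0.0, 'finger_gap': 0.08518320303435918}
```

View pics/scene0.png

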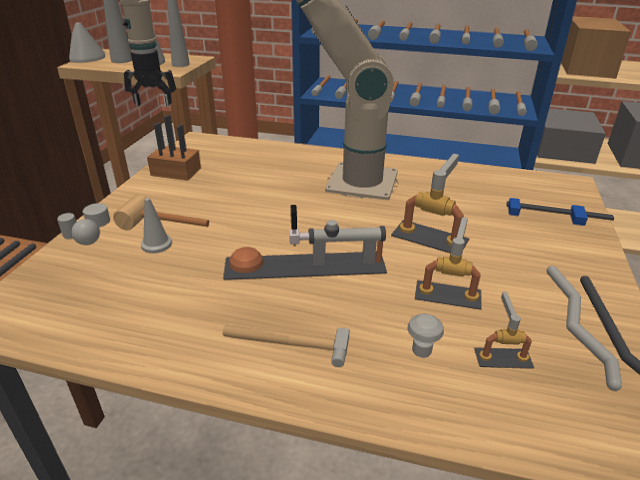

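View pics/top0.png

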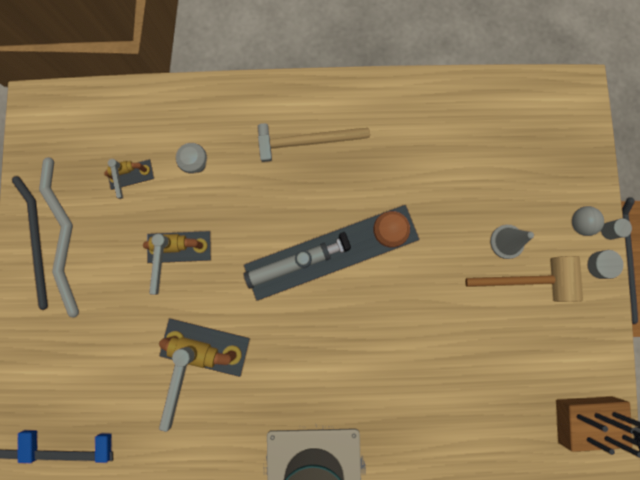

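The top view shows three valves: small at (128,172), middle at (178,247) and large at (205,347). The boom stand runs from (250,285) to (415,220), with the button near (303,258) and the tab near (344,242). Scale is about 436 px/m, so the plate at (178,247), 65 px long, measures about 150 mm. That matches the 70 x 150 mm description. I'll confirm it by measurement and a crop.

```bash
cat > h.py <<'E'
from workcell import env
import cv2,numpy as np
from scipy.spatial.transform import Rotation as Rot
def cam(n,pose=None):
    c=env.calibration(n);K=c["intrinsics"];k=c["k1"]
    if n=="wrist":
        p,q=pose;T=np.eye(4);T[:3,:3]=Rot.from_quat(q).as_matrix();T[:3,3]=p
        M=np.linalg.inv(T@c["mount"]);R,t=M[:3,:3],M[:3,3]
    else: R,t=np.array(c["R"]),np.array(c["t"])
    return K,k,R,t
def ray(n,uv,pose=None):
    K,k,R,t=cam(n,pose)
    p=cv2.undistortPoints(np.array([[uv]],float),K,np.array([k,0,0,0,0.]))[0,0]
    d=R.T@np.array([p[0],p[1],1]);return -R.T@t,d/np.linalg.norm(d)
def onz(n,uv,z,pose=None):
    o,d=ray(n,uv,pose);return o+d*(z-o[2])/d[2]
def proj(n,X,pose=None):
    K,k,R,t=cam(n,pose)
    return cv2.projectPoints(np.array([X],float),cv2.Rodrigues(R)[0],t,K,np.array([k,0,0,0,0.]))[0][0,0]
def tri(n1,u1,n2,u2,pose=None):
    o1,d1=ray(n1,u1,pose);o2,d2=ray(n2,u2,pose)
    s=np.linalg.lstsq(np.c_[d1,-d2],o2-o1,rcond=None)[0]
    a,b=o1+s[0]*d1,o2+s[1]*d2;return (a+b)/2,np.linalg.norm(a-b)
E
python3 - <<'E'
from h import *
im=cv2.imread("pics/top0.png")
hsv=cv2.cvtColor(im,cv2.COLOR_BGR2HSV)
m=((hsv[...,2]<95)&(hsv[...,1]<90)).astype(np.uint8)
n,l,st,c=cv2.connectedComponentsWithStats(m)
for i in range(1,n):
    if st[i,4]>150 and st[i,1]>100:
        cs=cv2.findContours((l==i).astype(np.uint8),cv2.RETR_EXTERNAL,cv2.CHAIN_APPROX_NONE)[0]
        pts=np.vstack(cs); 
        W=np.array([onz("top",p[0],0.008)[:2] for p in pts],np.float32)
        r=cv2.minAreaRect(W); print(st[i],np.round(r[0],4),np.round(r[1],4),round(r[2],2))
print("lever hinge,tip @.152",onz("top",(158,241),.152),onz("top",(154,292),.152))
a=cv2.resize(im[150:330,90:290],None,fx=4,fy=4,interpolation=2)[:600]
b=cv2.resize(im[195:305,235:425],None,fx=4,fy=4,interpolation=2)
cv2.imwrite("pics/c1.png",a);cv2.imwrite("pics/c2.png",b)
E
```

```text
[115 160  39  38 483] [0.6885 0.4069] [0.087  0.0858] 11.2
[  12  176   35  134 1171] [0.543  0.6502] [0.3304 0.0466] 15.09
[623 197  12  24 160] [ 0.5825 -0.758 ] [0.0212 0.056 ] 66.75
[ 244  205  175   95 4463] [ 0.4958 -0.0484] [0.0869 0.405 ] 18.98
[572 208  21  27 176] [ 0.5478 -0.6363] [0.0649 0.0384] 17.62
[601 221  19  18 215] [ 0.5291 -0.7071] [0.0401 0.0406] 10.14
[496 228  34  27 667] [ 0.5161 -0.4678] [0.0599 0.0781] 41.56
[156 231  55  63 865] [0.4825 0.2891] [0.138  0.1265] 0.97
[625 235  13  89 496] [ 0.4143 -0.7514] [0.0144 0.2052] 89.88
[588 252  18  26 211] [ 0.4483 -0.6647] [0.0604 0.0367] 6.88
[ 164  319   86   57 1511] [0.2895 0.2404] [0.1894 0.0868] 75.19
[168 365  18  64 152] [0.1799 0.303 ] [0.0055 0.1446] 75.25
[595 413  45  35 423] [ 0.0854 -0.7011] [0.1287 0.0518] 58.7
[ 33 449  62  13 521] [0.0497 0.5682] [0.0271 0.1469] 2.0
[ 284  448   60   32 1424] [0.0288 0.0002] [0.1301 0.0678] 88.77
lever hinge,tip @.152 [0.51571069 0.30031299 0.152     ] [0.41327403 0.30740247 0.152     ]
```

View pics/c1.png

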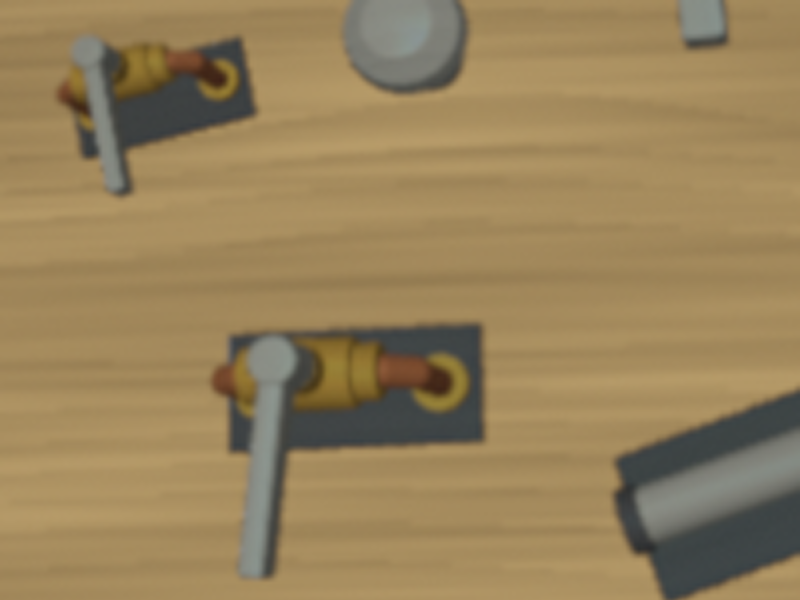

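View pics/c2.png

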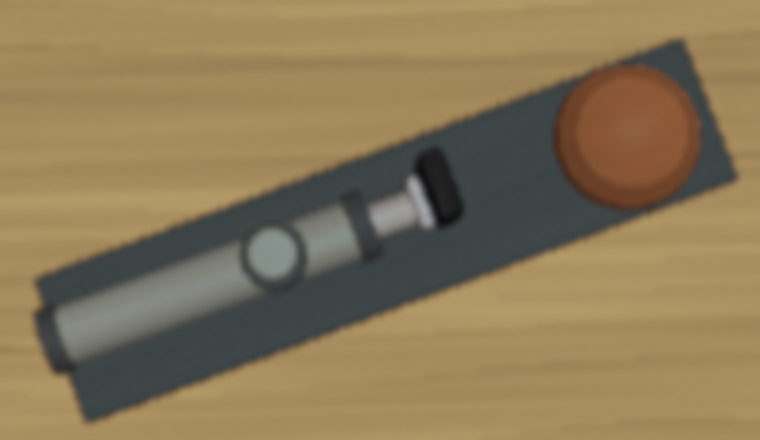

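The crops confirm it. The middle valve has hinge (158.2,240), lever tip (154,293.7) and plate corners (147.5,234), (210.5,231), (211,260), (147.5,263). The button top is at (303,258) and the tab top at (344.7,241.7). Next I'll turn these into metric positions and check them against the scene view.

```bash
python3 - <<'E'
from h import *
P=[(147.5,233.75),(210.5,230.75),(210.75,260),(147.5,262.75)]
W=np.array([onz("top",p,0.008) for p in P]);print("plate",W.mean(0).round(4),np.linalg.norm(W[0]-W[1]),np.linalg.norm(W[1]-W[2]))
yax=(W[0]+W[3]-W[1]-W[2]);print("pipe yaxis ang",np.degrees(np.arctan2(yax[1],yax[0])))
h=onz("top",(158.25,240),.155);t=onz("top",(154,293.75),.152);print("hinge",h,"tip",t,np.linalg.norm((h-t)[:2]))
print("lever dir",np.degrees(np.arctan2(*(t-h)[[1,0]])))
b=onz("top",(303,258),.128);g=onz("top",(344.75,241.75),.170);print("button",b,"tab",g,np.linalg.norm((b-g)[:2]))
# edges of tab
for z,ps in ((.170,[(416,155),(440,148),(462,215),(438,225)]),):
    print([onz("top",(p[0]/4+235,p[1]/4+195),z).round(4) for p in ps])
S=[(36,279),(683,39),(738,178),(88,422)]
V=np.array([onz("top",(p[0]/4+235,p[1]/4+195),.008) for p in S]);print("stand",V.mean(0),np.linalg.norm(V[0]-V[1]),np.linalg.norm(V[1]-V[2]))
d=(V[1]+V[2]-V[0]-V[3]);d/=np.linalg.norm(d);print("dir out",d,np.degrees(np.arctan2(d[1],d[0])))
bowl=onz("top",(628/4+235,136/4+195),.03);print("bowl",bowl)
M=bowl[:2]-.155*d[:2];print("mouth from bowl",M,"tab",M+.035*d[:2],"btn",M-.055*d[:2])
for X in (b,g,h,t):print(proj("scene",X).round(1))
im=cv2.imread("pics/scene0.png")
cv2.imwrite("pics/c3.png",cv2.resize(im[180:320,280:480],None,fx=4,fy=4,interpolation=2))
E
```

```text
plate [0.5175 0.2985 0.008 ] 0.14793337933980433 0.06757291054918128
pipe yaxis ang 91.16734596635764
hinge [0.51738543 0.29883755 0.155     ] tip [0.40978963 0.3073732  0.152     ] 0.10793383182625965
lever dir 175.46418761984447
button [0.47586129 0.00847382 0.128     ] tab [ 0.50264041 -0.07568178  0.17      ] 0.088313571905404
[array([ 0.5187, -0.0649,  0.17  ]), array([ 0.5219, -0.0768,  0.17  ]), array([ 0.4886, -0.0865,  0.17  ]), array([ 0.484 , -0.0746,  0.17  ])]
stand [ 0.49612717 -0.05382769  0.008     ] 0.3966617604765754 0.08615639465279948
dir out [ 0.32561216 -0.94550342  0.        ] -70.99733335054684
bowl [ 0.54300834 -0.18972992  0.03      ]
mouth from bowl [ 0.49253845 -0.04317689] tab [ 0.50393488 -0.07626951] btn [0.47462979 0.0088258 ]
[331.3 221.6]
[293.7 207. ]
[457.3 239.3]
[462.4 216.4]
```

View pics/c3.png

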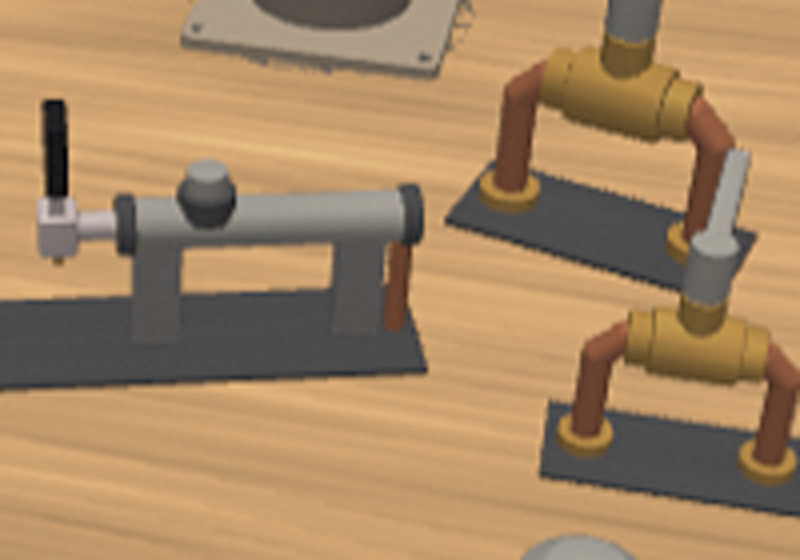

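The button top at scene (332,222.5) and the hinge at (458.7,240.7) agree with the top-view projections to about 1.5 px. The plate measures 148 x 68 mm and the lever 108 mm, so this is the middle valve. The lever now stands at about 0.10 rad. Next I'll plan the travel to above the lever.

```bash
cat > plan.py <<'E'
from h import *
import json
def heading(q):
    x=Rot.from_quat(q).as_matrix()[:,0];return np.arctan2(x[1],x[0])
def plan(goal,n,g=8.54,polar=False,start=None,centre=None,dp=.1,da=.01):
    """goal x,y,z,heading(deg); rows in tool axes, rounded with error feedback"""
    if start is None:
        s=env.get_state();start=[*s["tcp_pos"],np.degrees(heading(s["eef_rot"]))]
    cur=np.array(start,float);cur[3]=np.radians(cur[3]);go=np.array(goal,float);go[3]=np.radians(go[3]);s0=cur.copy();rows=[]
    c=np.zeros(2) if centre is None else np.array(centre)
    for i in range(1,n+1):
        w=s0+(go-s0)*i/n
        if polar or centre is not None:
            f=lambda p:(np.hypot(*(p[:2]-c)),np.arctan2(p[1]-c[1],p[0]-c[0]))
            (r0,a0),(r1,a1)=f(s0),f(go);r=r0+(r1-r0)*i/n;a=a0+(a1-a0)*i/n;w[:2]=c+r*np.array([np.cos(a),np.sin(a)])
        d=w-cur;C,S=np.cos(cur[3]),np.sin(cur[3])
        t=np.array([d[0]*C+d[1]*S,d[0]*S-d[1]*C,-d[2]])*100;t=np.round(np.round(t/dp)*dp,3);az=round(round(-d[3]/da)*da,4)
        rows.append([g,*t.tolist(),0,0,az])
        cur=cur+np.array([(t[0]*C+t[1]*S)/100,(t[0]*S-t[1]*C)/100,-t[2]/100,-az])
    print(json.dumps(rows).replace("-0.0,","0,").replace(".0,",",").replace(" ",""));print("end",cur[:3].round(4),np.degrees(cur[3]).round(2),"max",np.abs(np.array(rows)).max(0));return [*cur[:3],np.degrees(cur[3])]
E
python3 - <<'E'
from plan import *
e=plan([.4426,.3047,.26,175.46],20,polar=True)
E
```

```text
[[8.54,6.3,-0.9,-0.1,0,0,-0.14],[8.54,6.2,-0.6,-0.2,0,0,-0.14],[8.54,6.2,-0.3,-0.1,0,0,-0.15],[8.54,6.2,0,-0.2,0,0,-0.14],[8.54,6.1,0.2,-0.1,0,0,-0.14],[8.54,6,0.5,-0.2,0,0,-0.14],[8.54,5.9,0.7,-0.1,0,0,-0.14],[8.54,5.9,1,-0.2,0,0,-0.15],[8.54,5.8,1.3,-0.1,0,0,-0.14],[8.54,5.6,1.5,-0.2,0,0,-0.14],[8.54,5.5,1.7,-0.1,0,0,-0.14],[8.54,5.4,1.9,-0.2,0,0,-0.14],[8.54,5.3,2.1,-0.1,0,0,-0.14],[8.54,5.1,2.3,-0.2,0,0,-0.15],[8.54,4.9,2.6,-0.1,0,0,-0.14],[8.54,4.8,2.7,-0.2,0,0,-0.14],[8.54,4.6,2.9,-0.1,0,0,-0.14],[8.54,4.5,3.1,-0.2,0,0,-0.14],[8.54,4.3,3.2,-0.1,0,0,-0.15],[8.54,4.1,3.4,-0.1,0,0,-0.14]]
end [0.4423 0.3053 0.2595] 175.6 max [8.54 6.3  3.4  0.2  0.   0.   0.15]
```

Call:
{"op": "servo_tool", "data": {"steps": [[8.54, 6.1, -0.9, -0.1, 0, 0, -0.14], [8.54, 6.1, -0.6, -0.2, 0, 0, -0.14], [8.54, 6.1, -0.3, -0.1, 0, 0, -0.15], [8.54, 6.1, 0, -0.2, 0, 0, -0.14], [8.54, 6.1, 0.2, -0.1, 0, 0, -0.14], [8.54, 6, 0.5, -0.2, 0, 0, -0.14], [8.54, 5.9, 0.7, -0.1, 0, 0, -0.14], [8.54, 5.9, 1, -0.2, 0, 0, -0.15], [8.54, 5.8, 1.3, -0.1, 0, 0, -0.14], [8.54, 5.6, 1.5, -0.2, 0, 0, -0.14], [8.54, 5.5, 1.7, -0.1, 0, 0, -0.14], [8.54, 5.4, 1.9, -0.2, 0, 0, -0.14], [8.54, 5.3, 2.1, -0.1, 0, 0, -0.14], [8.54, 5.1, 2.3, -0.2, 0, 0, -0.15], [8.54, 4.9, 2.6, -0.1, 0, 0, -0.14], [8.54, 4.8, 2.7, -0.2, 0, 0, -0.14], [8.54, 4.6, 2.9, -0.1, 0, 0, -0.14], [8.54, 4.5, 3.1, -0.2, 0, 0, -0.14], [8.54, 4.3, 3.2, -0.1, 0, 0, -0.15], [8.54, 4.1, 3.4, -0.1, 0, 0, -0.14]]}}

```text
clock: 2.6
tcp_pos: [0.4369, 0.3042, 0.2601]
eef_rot: [0.036, 0.999, 0.0, -0.0]
force: [0.8, 0.6, -0.1]
finger_gap: 0.0856
grasp_force: 0.0
```

Call:
{"op": "servo_tool", "data": {"steps": [[8.54, 0, 0, 0, 0, 0, 0], [8.54, 0, 0, 0, 0, 0, 0]]}}

```text
clock: 2.85
tcp_pos: [0.4381, 0.3021, 0.26]
eef_rot: [0.039, 0.999, -0.001, -0.0]
force: [0.1, -0.4, -0.1]
finger_gap: 0.0855
grasp_force: 0.0
```

```bash
python3 - <<'E'
from plan import *
s=env.get_state();po=(s["tcp_pos"],s["eef_rot"]);print(po,np.degrees(heading(po[1])),s["joint_positions"].round(2))
im=env.camera("wrist")[:,:,::-1].copy();cv2.imwrite("pics/w1.png",im)
for X in ([.5174,.2988,.155],[.4098,.3074,.152],[.4426,.3047,.152],[.5175,.2985,.152]):print(proj("wrist",X,po).round(1))
E
```

```text
(array([0.43813997, 0.30213044, 0.25995656]), array([ 3.87616377e-02,  9.99248282e-01, -6.37093240e-04, -9.06329118e-06])) 175.55713072964696 [-0.14  0.52 -0.78  1.79  0.43  1.01  0.4 ]
[320.1 354.8]
[320.9 189.9]
[320.5 243.7]
[319.6 352.6]
```

View pics/w1.png

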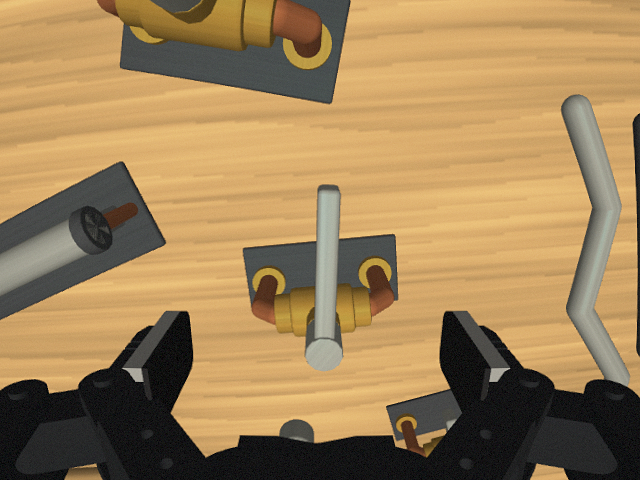

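The wrist view shows the middle valve. Its hinge cap is at (324,354), the lever tip at (328.5,188), and the plate corners are near (244,249), (395,235) and (398,299). I'll refine the lever line from here.

```bash
python3 - <<'E'
from plan import *
im=cv2.imread("pics/w1.png");s=env.get_state();po=(s["tcp_pos"],s["eef_rot"])
hsv=cv2.cvtColor(im,cv2.COLOR_BGR2HSV).astype(int)
pts=[]
for v in range(195,325,5):
    row=hsv[v,295:360]; m=(row[:,1]<45)&(row[:,2]>120); u=np.where(m)[0]+295
    if len(u)>8: pts.append(((u.min()+u.max())/2,v,u.max()-u.min()+1))
print([tuple(map(float,p)) for p in pts][::4])
W=np.array([onz("wrist",p[:2],.152,po)[:2] for p in pts])
f=np.polyfit(W[:,0],W[:,1],1);print("slope deg",np.degrees(np.arctan(f[0])),"y at .4426",np.polyval(f,.4426),"y at .5175",np.polyval(f,.5175))
print("hinge",onz("wrist",(324,354),.155,po),"tip",onz("wrist",(328.5,187),.152,po))
a=onz("wrist",(244,249),.008,po);b=onz("wrist",(395,235),.008,po);print("plate near edge ang",np.degrees(np.arctan2(*(b-a)[[1,0]])),np.linalg.norm(a-b),a,b)
c1=onz("wrist",(268,281),.01,po);c2=onz("wrist",(375,272),.01,po);print("feet",np.degrees(np.arctan2(*(c2-c1)[[1,0]])),(c1+c2)/2)
E
```

```text
[(328.5, 195.0, 22.0), (328.0, 215.0, 21.0), (327.0, 235.0, 21.0), (327.0, 255.0, 21.0), (326.0, 275.0, 21.0), (325.5, 295.0, 20.0), (324.5, 315.0, 20.0)]
slope deg -5.854292987531197 y at .4426 0.3080284125675134 y at .5175 0.3003486341936293
hinge [0.51744865 0.30069846 0.155     ] tip [0.40889793 0.31139114 0.152     ]
plate near edge ang 91.0173319158652 0.14567365955682116 [0.48583466 0.22801586 0.008     ] [0.48324825 0.37366655 0.008     ]
feet 90.63288696521072 [0.51917563 0.3003038  0.01      ]
```

```bash
python3 - <<'E'
from plan import *
e=plan([.443,.307,.20,174.6],3,dp=.05)
e=plan([.443,.307,.122,174.6],4,start=e,dp=.05)
E
```

```text
[[8.54,-0.15,0.2,2,0,0,0.01],[8.54,-0.1,0.2,2,0,0,0.0],[8.54,-0.15,0.2,2,0,0,0.01]]
end [0.4431 0.3072 0.1999] 174.32 max [8.54 0.15 0.2  2.   0.   0.   0.01]
[[8.54,0,0,1.95,0,0,0.0],[8.54,0,0,1.95,0,0,0.0],[8.54,0,0,1.95,0,0,0.0],[8.54,0,0,1.95,0,0,0.0]]
end [0.4431 0.3072 0.1219] 174.32 max [8.54 0.   0.   1.95 0.   0.   0.  ]
```

Call:
{"op": "servo_tool", "data": {"steps": [[8.54, -0.15, 0.2, 2, 0, 0, 0.01], [8.54, -0.1, 0.2, 2, 0, 0, 0], [8.54, -0.15, 0.2, 2, 0, 0, 0.01], [8.54, 0, 0, 2, 0, 0, 0], [8.54, 0, 0, 2, 0, 0, 0], [8.54, 0, 0, 2, 0, 0, 0], [8.54, 0, 0, 1.8, 0, 0, 0], [5, 0, 0, 0, 0, 0, 0], [3, 0, 0, 0, 0, 0, 0], [1, 0, 0, 0, 0, 0, 0], [1, 0, 0, 0, 0, 0, 0], [1, 0, 0, 0, 0, 0, 0]], "squeeze": 30}}

```text
clock: 4.4
tcp_pos: [0.4427, 0.3087, 0.1229]
eef_rot: [0.049, 0.999, 0.0, 0.0]
force: [-0.6, -0.1, 3.8]
finger_gap: 0.0134
grasp_force: 33.5
```

Call:
{"op": "servo_tool", "data": {"steps": [[1, -0.03, 0.63, 0, 0, 0, 0.084], [1, -0.03, 0.63, 0, 0, 0, 0.084], [1, -0.03, 0.63, 0, 0, 0, 0.084], [1, -0.03, 0.63, 0, 0, 0, 0.084], [1, -0.03, 0.63, 0, 0, 0, 0.084], [1, -0.03, 0.63, 0, 0, 0, 0.084], [1, -0.03, 0.63, 0, 0, 0, 0.084], [1, -0.03, 0.63, 0, 0, 0, 0.084], [1, 0, 0, 0, 0, 0, 0], [1, 0, 0, 0, 0, 0, 0]]}}

```text
clock: 5.65
tcp_pos: [0.4638, 0.3543, 0.123]
eef_rot: [0.374, 0.927, 0.001, 0.0]
force: [1.7, 2.7, 4.8]
finger_gap: 0.0135
grasp_force: 33.6
```

```bash
python3 - <<'E'
from plan import *
s=env.get_state();po=(s["tcp_pos"],s["eef_rot"]);p=po[0];print(p,np.degrees(heading(po[1])),s["joint_positions"].round(2),s["force"])
print("dir from hinge",np.degrees(np.arctan2(p[1]-.2998,p[0]-.5175)),np.hypot(p[1]-.2998,p[0]-.5175))
E
```

```text
[0.46377787 0.35426744 0.12295055] 136.04899881176797 [-0.41  0.71 -0.46  1.8   0.44  0.73 -0.31] [1.67110931 2.67768805 4.76870814]
dir from hinge 134.6052997698425 0.07650339217095765
```

Call:
{"op": "servo_tool", "data": {"steps": [[4, 0, 0, 0, 0, 0, 0], [8.54, 0, 0, 0, 0, 0, 0], [8.54, 0, 0, 0, 0, 0, 0], [8.54, 0, 0, -2, 0, 0, 0], [8.54, 0, 0, -4, 0, 0, 0], [8.54, 0, 0, -4, 0, 0, 0], [8.54, 0, 0, -4, 0, 0, 0], [8.54, 0, 0, 0, 0, 0, 0], [8.54, 0, 0, 0, 0, 0, 0]]}}

```text
clock: 6.78
tcp_pos: [0.4631, 0.3527, 0.2617]
eef_rot: [0.375, 0.927, -0.001, -0.0]
force: [0.4, 0.4, -0.5]
finger_gap: 0.0855
grasp_force: 0.0
```

```bash
python3 - <<'E'
from plan import *
s=env.get_state();po=(s["tcp_pos"],s["eef_rot"]);print(po[0],np.degrees(heading(po[1])))
im=env.camera("wrist")[:,:,::-1].copy();cv2.imwrite("pics/w2.png",im)
hsv=cv2.cvtColor(im,cv2.COLOR_BGR2HSV).astype(int)
pts=[]
for v in range(195,325,5):
    row=hsv[v,285:370]; m=(row[:,1]<45)&(row[:,2]>120); u=np.where(m)[0]+285
    if len(u)>8: pts.append(((u.min()+u.max())/2,v,u.max()-u.min()+1))
print([tuple(map(float,p)) for p in pts][::4])
W=np.array([onz("wrist",p[:2],.152,po)[:2] for p in pts])
d=W[0]-W[-1];print("lever dir",np.degrees(np.arctan2(d[1],d[0])))
# plate angle: dark mask
m=((hsv[...,2]<100)&(hsv[...,1]<110)).astype(np.uint8)
n,l,st,c=cv2.connectedComponentsWithStats(m)
print(st[(st[:,4]>300)])
E
```

```text
[0.46305131 0.3526856  0.26166476] 135.95098300103905
[(318.5, 195.0, 22.0), (318.5, 215.0, 22.0), (318.5, 235.0, 22.0), (318.5, 255.0, 20.0), (318.5, 275.0, 20.0), (318.5, 295.0, 20.0), (318.5, 315.0, 20.0)]
lever dir 136.04640365990159
[[     0      0    640    480 233917]
 [   442      0    119    138    514]
 [   549      0     91     93   2702]
 [    32     50    178    185   9731]
 [     0    148     11     43    329]
 [   330    194     66     76   1882]
 [   243    232     65     88   2153]
 [     0    256    640    224  54970]
 [   393    395     37     30    551]]
```

View pics/w2.png

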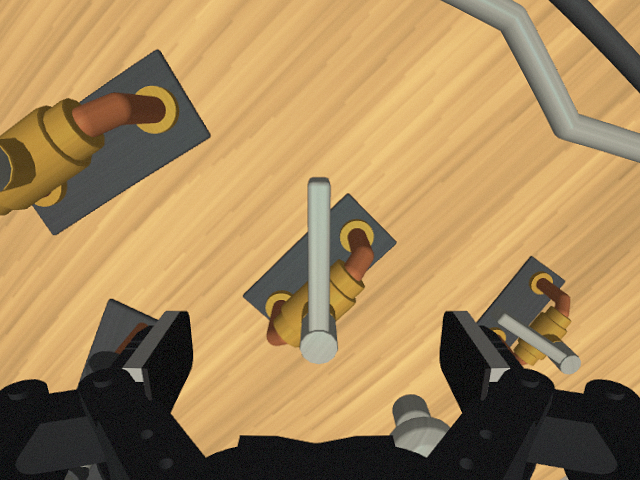

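Lever direction is 136.05 deg, with the pipe at 91.0 deg from both earlier views, which gives a valve angle of about 45 deg. I'll check the plate angle in this view as well, then plan the button move.

```bash
python3 - <<'E'
from plan import *
s=env.get_state();po=(s["tcp_pos"],s["eef_rot"])
a=onz("wrist",(244,297),.008,po);b=onz("wrist",(349,194),.008,po);c=onz("wrist",(396,242),.008,po)
print(np.linalg.norm(a-b),np.linalg.norm(c-b),np.degrees(np.arctan2(*(b-a)[[1,0]])),np.degrees(np.arctan2(*(c-b)[[1,0]])))
e=plan([.4755,.009,.26,19],16,g=0)
e=plan([.4755,.009,.14,19],5,g=0,start=e,dp=.05)
E
```

```text
0.1465733908535576 0.06570492105647963 91.30927222379863 0.7929427558728392
[[0,-1.5,-1.5,0,0,0,0.13],[0,-1.8,-1.3,0,0,0,0.13],[0,-1.9,-1,0,0,0,0.12],[0,-1.9,-0.8,0,0,0,0.13],[0,-2.1,-0.5,0,0,0,0.13],[0,-2.2,-0.3,0,0,0,0.13],[0,-2.1,0,0,0,0,0.12],[0,-2.1,0.3,0.1,0,0,0.13],[0,-2.1,0.5,0,0,0,0.13],[0,-2,0.8,0,0,0,0.13],[0,-1.9,1.1,0,0,0,0.12],[0,-1.7,1.3,0,0,0,0.13],[0,-1.6,1.4,0,0,0,0.13],[0,-1.3,1.7,0,0,0,0.13],[0,-1.1,1.9,0,0,0,0.12],[0,-0.9,1.9,0,0,0,0.13]]
end [0.4756 0.0092 0.2601] 19.07 max [0.   2.2  1.9  0.1  0.   0.   0.13]
[[0,0,0,2.4,0,0,0.0],[0,0,0,2.4,0,0,0.0],[0,0,0,2.4,0,0,0.0],[0,0,0,2.4,0,0,0.0],[0,0,0,2.4,0,0,0.0]]
end [0.4756 0.0092 0.1401] 19.07 max [0.  0.  0.  2.4 0.  0.  0. ]
```

Call:
{"op": "servo_tool", "data": {"steps": [[0, -1.5, -1.5, 0, 0, 0, 0.13], [0, -1.8, -1.3, 0, 0, 0, 0.13], [0, -1.9, -1, 0, 0, 0, 0.12], [0, -1.9, -0.8, 0, 0, 0, 0.13], [0, -2.1, -0.5, 0, 0, 0, 0.13], [0, -2.2, -0.3, 0, 0, 0, 0.13], [0, -2.1, 0, 0, 0, 0, 0.12], [0, -2.1, 0.3, 0, 0, 0, 0.13], [0, -2.1, 0.5, 0, 0, 0, 0.13], [0, -2, 0.8, 0, 0, 0, 0.13], [0, -1.9, 1.1, 0, 0, 0, 0.12], [0, -1.7, 1.3, 0, 0, 0, 0.13], [0, -1.6, 1.4, 0, 0, 0, 0.13], [0, -1.3, 1.7, 0, 0, 0, 0.13], [0, -1.1, 1.9, 0, 0, 0, 0.12], [0, -0.9, 1.9, 0, 0, 0, 0.13], [0, 0, 0, 0, 0, 0, 0], [0, 0, 0, 0, 0, 0, 0]]}}

```text
clock: 9.07
tcp_pos: [0.4757, 0.0111, 0.2617]
eef_rot: [0.986, 0.167, -0.001, -0.0]
force: [-0.1, 1.1, -0.2]
finger_gap: 0.0002
grasp_force: 0.0
```

```bash
python3 - <<'E'
from plan import *
s=env.get_state();po=(s["tcp_pos"],s["eef_rot"]);print(po[0],np.degrees(heading(po[1])),s["joint_positions"].round(2))
im=env.camera("wrist")[:,:,::-1].copy();cv2.imwrite("pics/w3.png",im)
print(proj("wrist",[.4755,.009,.128],po),proj("wrist",[.5035,-.076,.17],po))
e=plan([.4755,.009,.14,19],5,g=0,dp=.05)
E
```

```text
[0.47573491 0.01106264 0.26170526] 19.239960064179034 [-0.08  0.34  0.    1.95 -0.    0.85 -1.31]
[318.61275865 229.9807212 ] [473.49870381 251.58614209]
[[0,0,0.05,2.45,0,0,0.0],[0,-0.05,0.05,2.4,0,0,0.0],[0,0,0,2.45,0,0,0.0],[0,-0.05,0.05,2.45,0,0,0.0],[0,0,0.05,2.45,0,0,0.0]]
end [0.4756 0.009  0.1399] 19.25 max [0.   0.05 0.05 2.45 0.   0.   0.  ]
```

View pics/w3.png

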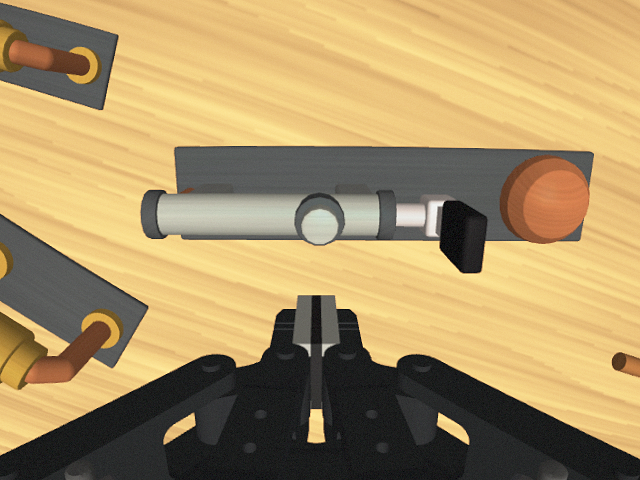

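The button top is at (321,226), against a predicted (318.6,230), so about 2 mm off. The tab is at about (465,235). Next I'll descend and press the button.

Call:
{"op": "servo_tool", "data": {"steps": [[0, 0, 0.05, 2.5, 0, 0, 0], [0, 0, 0, 2.5, 0, 0, 0], [0, 0, 0.05, 2.5, 0, 0, 0], [0, 0, 0, 2.5, 0, 0, 0], [0, 0, 0, 2.5, 0, 0, 0], [0, 0, 0, 0.5, 0, 0, 0], [0, 0, 0, 0.4, 0, 0, 0], [0, 0, 0, 0.3, 0, 0, 0], [0, 0, 0, 0.3, 0, 0, 0], [0, 0, 0, 0, 0, 0, 0], [0, 0, 0, 0, 0, 0, 0]]}}

```text
clock: 10.5
tcp_pos: [0.4768, 0.009, 0.1225]
eef_rot: [0.986, 0.166, 0.0, 0.0]
force: [0.5, 1.1, 2.0]
finger_gap: -0.0
grasp_force: 0.7
```

Call:
{"op": "servo_tool", "data": {"steps": [[0, 0, 0, 0.2, 0, 0, 0], [0, 0, 0, 0.2, 0, 0, 0], [0, 0, 0, 0.1, 0, 0, 0], [0, 0, 0, 0, 0, 0, 0], [0, 0, 0, 0, 0, 0, 0]]}}

```text
clock: 11.12
tcp_pos: [0.4768, 0.009, 0.1179]
eef_rot: [0.986, 0.166, 0.0, 0.0]
force: [-1.4, 0.5, 9.1]
finger_gap: 0.0
grasp_force: 4.6
```

Call:
{"op": "servo_tool", "data": {"steps": [[0, 0, 0, 0.1, 0, 0, 0], [0, 0, 0, 0.1, 0, 0, 0], [0, 0, 0, 0, 0, 0, 0], [0, 0, 0, 0, 0, 0, 0]]}}

```text
clock: 11.62
tcp_pos: [0.4769, 0.009, 0.1176]
eef_rot: [0.986, 0.165, 0.001, 0.0]
force: [-5.4, 0.4, 28.5]
finger_gap: -0.0001
grasp_force: 14.0
```

The button is at its hard stop: z held at 117.6 mm while the force rose to 28 N. Now I'll retreat and move over the tab with the gripper open.

Call:
{"op": "servo_tool", "data": {"steps": [[0, 0, 0, -1, 0, 0, 0], [0, 0, 0, -4, 0, 0, 0], [0, 0, 0, -5, 0, 0, 0], [4, 0, 0, -4.4, 0, 0, 0], [8.54, 0, 3, 0, 0, 0, 0], [8.54, 0, 3, 0, 0, 0, 0], [8.54, 0, 2.9, 0, 0, 0, 0], [8.54, 0, 0, 0, 0, 0, 0], [8.54, 0, 0, 0, 0, 0, 0]]}}

```text
clock: 12.75
tcp_pos: [0.505, -0.0744, 0.2589]
eef_rot: [0.986, 0.166, -0.001, -0.0]
force: [0.2, 0.5, 0.5]
finger_gap: 0.0853
grasp_force: 0.0
```

```bash
python3 - <<'E'
from plan import *
s=env.get_state();po=(s["tcp_pos"],s["eef_rot"]);print(po[0],np.degrees(heading(po[1])),s["joint_positions"].round(2))
im=env.camera("wrist")[:,:,::-1].copy();cv2.imwrite("pics/w4.png",im)
print(proj("wrist",[.5035,-.076,.17],po),proj("wrist",[.4755,.009,.118],po))
e=plan([.5035,-.076,.131,19],6,dp=.05)
E
```

```text
[ 0.50496782 -0.07440243  0.25889562] 19.081112652610162 [ 0.07  0.4   0.03  1.87 -0.01  0.88 -1.13]
[317.57650838 252.32340989] [187.01157245 226.92394211]
[[8.54,-0.05,0,2.15,0,0,0.0],[8.54,0,0.05,2.1,0,0,0.0],[8.54,-0.05,0,2.15,0,0,0.0],[8.54,-0.05,0.05,2.15,0,0,0.0],[8.54,0,0,2.1,0,0,0.0],[8.54,-0.05,0.05,2.15,0,0,0.0]]
end [ 0.5036 -0.0761  0.131 ] 19.13 max [8.54 0.05 0.05 2.15 0.   0.   0.  ]
```

View pics/w4.png

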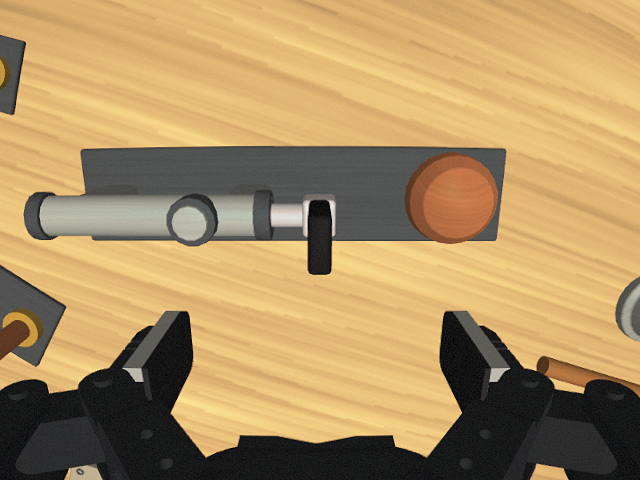

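The tab is at u 308–331, centred on 319.5 between the fingers (predicted 317.6), and the button is down at (190,223). Now I'll descend and grip.

Call:
{"op": "servo_tool", "data": {"steps": [[8.54, -0.05, 0, 2.1, 0, 0, 0], [8.54, 0, 0.05, 2.1, 0, 0, 0], [8.54, -0.05, 0, 2.1, 0, 0, 0], [8.54, -0.05, 0.05, 2.1, 0, 0, 0], [8.54, 0, 0, 2.1, 0, 0, 0], [8.54, 0, 0, 2.1, 0, 0, 0], [8.54, 0, 0, 0, 0, 0, 0], [5, 0, 0, 0, 0, 0, 0], [3, 0, 0, 0, 0, 0, 0], [1, 0, 0, 0, 0, 0, 0], [1, 0, 0, 0, 0, 0, 0], [1, 0, 0, 0, 0, 0, 0]], "squeeze": 60}}

```text
clock: 14.3
tcp_pos: [0.5047, -0.0765, 0.1338]
eef_rot: [0.986, 0.166, 0.0, 0.0]
force: [-0.7, 0.0, 5.1]
finger_gap: 0.0132
grasp_force: 58.5
```

Call:
{"op": "servo_tool", "data": {"steps": [[1, 0, 1, 0, 0, 0, 0], [1, 0, 1, 0, 0, 0, 0], [1, 0, 1, 0, 0, 0, 0], [1, 0, 1, 0, 0, 0, 0], [1, 0, 1, 0, 0, 0, 0], [1, 0, 1, 0, 0, 0, 0], [1, 0, 1, 0, 0, 0, 0], [1, 0, 1, 0, 0, 0, 0], [1, 0, 1, 0, 0, 0, 0], [1, 0, 1, 0, 0, 0, 0], [1, 0, 1, 0, 0, 0, 0], [1, 0, 0.5, 0, 0, 0, 0], [1, 0, 0, 0, 0, 0, 0], [1, 0, 0, 0, 0, 0, 0]]}}

```text
clock: 16.05
tcp_pos: [0.5417, -0.1842, 0.1338]
eef_rot: [0.986, 0.166, -0.0, -0.001]
force: [-2.5, 3.3, 7.3]
finger_gap: 0.0135
grasp_force: 59.4
```

Call:
{"op": "servo_tool", "data": {"steps": [[1, 0, 0.4, 0, 0, 0, 0], [1, 0, 0.3, 0, 0, 0, 0], [1, 0, 0.2, 0, 0, 0, 0], [1, 0, 0, 0, 0, 0, 0], [1, 0, 0, 0, 0, 0, 0], [1, 0, 0, 0, 0, 0, 0]]}}

```text
clock: 16.8
tcp_pos: [0.5437, -0.1901, 0.1338]
eef_rot: [0.986, 0.166, -0.001, -0.003]
force: [-5.3, 8.3, 9.5]
finger_gap: 0.0133
grasp_force: 59.7
```

Call:
{"op": "servo_tool", "data": {"steps": [[1, 0, 0.1, 0, 0, 0, 0], [1, 0, 0.05, 0, 0, 0, 0], [1, 0, 0, 0, 0, 0, 0], [1, 0, 0, 0, 0, 0, 0]]}}

```text
clock: 17.3
tcp_pos: [0.5438, -0.19, 0.1337]
eef_rot: [0.986, 0.167, -0.002, -0.004]
force: [-6.2, 10.8, 12.8]
finger_gap: 0.0134
grasp_force: 59.8
```

```bash
python3 - <<'E'
from plan import *
for n in ("top","scene"): cv2.imwrite(f"pics/{n}9.png",env.camera(n)[:,:,::-1])
a=cv2.imread("pics/scene9.png");b=cv2.imread("pics/top9.png")
a=cv2.resize(a[150:350,200:500],(800,533));cv2.imwrite("pics/f.png",a)
E
```

```text
(no output)
```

View pics/f.png

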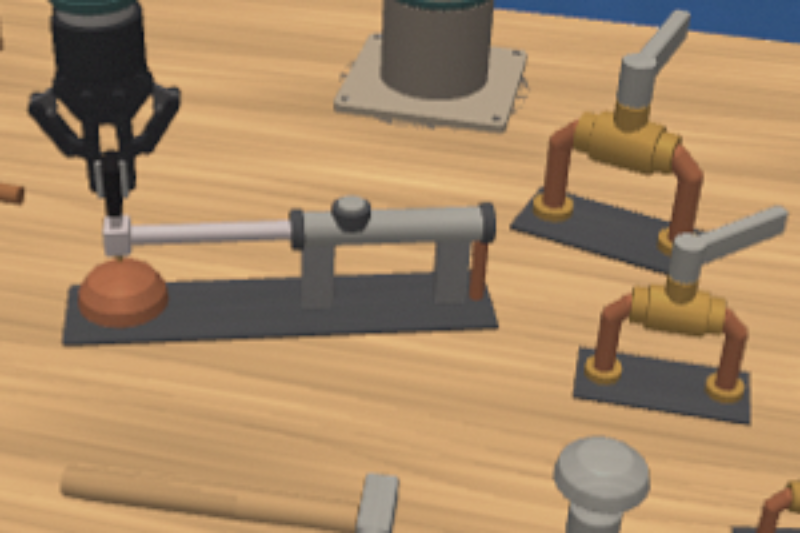

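The crop shows the nozzle block at (117,235), over the bowl, with the tab held. The button at (351,207) is down, and the middle valve's lever, hinge at (687,255), stands half open. The force rises with no further travel, so the boom is at its hard end. Handing in.

```bash
python3 -c "
from workcell import env
print(env.hand_in())"
```

```text
the job is handed in; nothing more can be done
None
```

The job is handed in: the middle-sized valve is at about 45 degrees, the catch button is fully down, and the boom is pulled 120 mm to its second stop with the tab still gripped; no verdict came back.

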